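Seat the tube platform on the mixer's shaft and drive pin

ROBOT

A 7-joint arm with a two-finger parallel gripper is mounted at the origin on the work surface. World frame = base frame: x ahead of the robot, y to its left, z up, the work surface at z = 0. Lengths are in m, angles in rad, forces in N, time in s.
With the tool pointing down it reaches from about 0.425 to 0.875 m from the base axis. Payload 4.7 kg.
Tool frame: the origin (TCP) lies midway between the tips of the shut fingers; the grasp point (between the pads) lies 19 mm behind it; z points along the fingers, y is the direction in which the jaws open and shut (so a half turn about z gives the same grasp; the last joint's range is limited). The gripper opens to 87 mm and grips with 3 to 60 N. Pads are 19 mm wide; open, the fingers measure 117 mm over their backs; the gripper's body (75 mm by 190 mm) begins 51 mm behind the grasp point.
Start: joints at [1.284, 0.321, -0.07, 1.45, 0.023, 1.371, -0.057], TCP at [0.193, -0.621, 0.223] pointing down, gripper open.
Joint ranges: [-2.86, 2.86], [-0.3, 2.09], [-1.38, 1.24], [0.06, 2.45], [-1.56, 4.7], [0.09, 2.05], [-2.69, 2.69]. Speed limits (rad/s): [2.57, 2.57, 3.14, 3.14, 3.14, 3.14, 3.14].

INTERFACE

Orientations are given as a rotation vector (axis times angle).
In Python, from bench import * gives the robot as it stands.
- The arm moves only by the tool move_arm, never from a script. Its arguments are lists of equal length, an entry for each row: "jaw": the closure in counts, from 0 (fully open) to 255 (shut); "slide": the shift along the tool's x, y, z in cm, a list of three; "dr": the turn, a rotation vector about the tool's x, y, z in degrees, a list of three. A call has 1 to 5 rows; each row shifts and turns the commanded pose from where the row before left it, along the tool's axes as they then stand; what a row does not reach is not made up. A row lasts 1/10 s, in which the tool goes at most 50 mm and 8.59 degrees, less where a joint would pass 70% of its speed; a pose out of reach is approached as far as the arm can. A call with a gripper value outside its range is refused whole. The fingers move at their own pace and stop on an object; "force" is the grip in N (left out, the last holds). Time passes only in rows, so rows that do not move let the fingers close. It gives the time, the measured TCP pose, the force and the opening at its end, in the units of the state.
- get_state(): the state, without advancing time (a new reading comes with each control period).
- get_image(name): name is "side" or "top" or "wrist"; returns (picture, depth): 480x640x3 uint8, red, green, blue; 480x640 float32, m along the optical axis (not along the pixel's ray), 0 where there is no reading.
- camera_params(name): a dict with "K" (3x3 intrinsics, pixels), "extrinsics" (4x4, takes a point from camera to world coordinates); the wrist camera has in their place "tool_from_camera" (4x4, takes a point from camera to tool coordinates, whose origin is the TCP and whose axes are the flange's). Camera axes: x right, y up, looking along -z (the intrinsics and any distortion apply to the point x, -y, -z); pixel columns grow to the right and rows downward; lengths in m; the calibration is good to about 2 mm. A picture is of the moment at which its call begins: read the wrist's pose just before it. camera_params takes no time and is no camera call.
- close_job(): hands the job in, once; it reports no verdict.
Trained networks look in the newest picture that a camera, given by its name, has taken for a name from the list of things; names that differ only in an ending like _2 or _b are one class to them, and where a whole thing is asked for, a point or a joint stands for the part that bears it (a point fixed in the world has none). Each returns a list of dicts, best first, with "score" (0 to 1); they miss things now and then, are a little off and sometimes report something else, mostly with a low value. They report only what shows in the picture. A call takes as long as a camera call.
- regions_of(camera, query): "mask" (480x640 bool, what is visible of it) and "xy" ([column, row] in pixels, amid what is visible of it).
The state is a dict: "time": time; "joint_positions": joint angles; "qd": joint speeds; "joint_torque": joint torques, N m; "position": TCP position; "tool_rot": TCP orientation; "ft_force": force on the tool from outside, world axes, zero at the start; "torque": the same for the moment, N m; "grip_width": opening from 0.0 (shut) to 1.0 (fully open).
Only numpy, scipy, OpenCV 4.12 (cv2) and the standard library are available. Lean on these libraries where they do the work, as an engineer would, in place of code of your own. Each camera call takes 0.05 s, during which the arm holds its last target.

TASK

Put the loose tube platform on the bench mixer: pick it up by its blue hub, keep it level, and lower it over the steel shaft and the orange drive pin so that the pin comes up through the red-ringed hole and the plate sits fully home, flat on the dark drive disc. Go gently: search for the pin by turning the platform lightly, do not force it down and do not let it drop. Leave the bottle, the well plate and the green tube box where they are. Let go of it at the end.

Things in the scene. Friction and masses are not known exactly. Their poses are not given: they have to be found in the camera images.
- platform: Loose tube platform, 0.3 to 0.5 kg: square aluminium plate 120 x 120 x 10 mm, capped tubes fixed along its rim (tops 29 mm above the underside). Origin: centre of the plate's underside; x, y along the plate's edges, z up. From below a blind square bore 18 x 18 mm runs 64 mm up the centre.
- hub (a point): On the platform's axis, 56 mm above its underside: the height to grip the square blue plastic hub, 34 x 34 mm, sides parallel to the plate's edges, which stands from the plate's top to 72 mm above the underside. Axes as the platform's.
- pin_hole (a point): Centre of the platform's pin hole at the plate's top face: round, 11 mm, right through, ringed in red on top, 34 mm from the platform's centre along its +x. No other hole goes through.
- mixer: Bench mixer, fixed: cream housing 180 (x) x 160 (y) x 75 mm, control panel on its -x side. Origin: centre of its underside, z up. On top a dark drive disc 100 mm in diameter, its top face 90 mm above the bench, with a steel shaft in its centre and an orange drive pin. The disc is held by its motor: about 1 N m (30 N at the pin) would be needed to turn it.
- seat (a point): Centre of the drive disc's top face, on the shaft axis, 90 mm above the bench; axes as the mixer's. The platform's origin is here when home. The shaft, 16 mm in diameter, rises 45 mm above this point (its top 8 mm taper to 6 mm).
- pin_zone (a point): A reference point (nothing is drawn there) on the disc's top face, 34 mm from the shaft axis on the mixer's +x. The orange pin stands at the same radius, turned from here about the shaft counterclockwise (seen from above) by an unmeasured 0.15 to 1.0 rad: look or feel for it. It is 8 mm thick, 14 mm high (top 1.5 mm taper to 5 mm). With the hole off the pin the plate rests on the pin's tip, 14 mm above the disc.
- bottle: Bystander: amber bottle, blue cap, 60 mm in diameter, 130 mm high, standing. Origin: centre of its underside.
- wellplate: Bystander: white well plate 85 x 127 x 14 mm lying flat. Origin: centre of its underside.
- tubebox: Bystander: open green box with dividers, 90 x 130 x 45 mm. Origin: centre of its underside.

How it is judged:
On the way:
1. the platform is held by the gripper, lifted clear of the bench (height (world z) of platform above 0.04 m and contact force between platform and the fingers above 0.5 N), for 0.2 s.
At the end, for the whole second after the job is handed in: The platform lies at rest and level (within 0.05 rad) on the drive disc, its origin within 3 mm of the seat both sideways and in height, the pin through its hole (horizontal distance between platform and seat below 0.003 m and z of platform in the frame of seat between -0.003 and 0.003 m and angle between platform's own z axis and vertical below 0.05 rad and linear speed of platform below 0.02 m/s and angular speed of platform below 0.1 rad/s); the robot touches nothing.
It fails at once if the platform is pressed on the mixer, its shaft or its pin with more than 50 N, all contacts added up (contact force between platform and mixer above 50 N).
It fails at once if the platform is tipped by more than 0.4 rad (angle between platform's own z axis and vertical above 0.4 rad).
It fails at once if the platform is let fall (moves faster than 0.25 m/s, not held) (linear speed of platform above 0.25 m/s and contact force between platform and the fingers below 0.1 N).
It fails at once if a bystander (bottle, well plate, tube box) is moved by more than 20 mm, or the bottle tipped (distance of any of bottle, wellplate, tubebox from where it was at the start of the episode above 0.02 m or angle between bottle's own z axis and vertical above 0.4 rad).
It also fails if it takes over 70 s, if anything falls off the work surface, if the arm or the gripper's body presses on something with over 40 N, if the wrist force passes 120 N, or if a joint passes its speed limit or range.

## Working session

There is one attempt and no reset: what is moved stays moved. The work goes in short steps, Python scripts to look and compute and a tool call to move; the robot and the scene stay as the last step left them, time stands still between calls to the robot, and variables do not carry over. Pictures are saved under pics/ and viewed, and the job is handed in when it is done.

Besides the shell and the picture viewer there is one more tool, called after "Emit:" in YAML: its name, and indented under it one key for each argument. move_arm: Moves the arm, as the interface text tells. Its arguments: {"type":"object","properties":{"jaw":{"type":"array","items":{"type":"number"}},"slide":{"type":"array","items":{"type":"array","items":{"type":"number"}}},"dr":{"type":"array","items":{"type":"array","items":{"type":"number"}}},"force":{"type":"number"}},"required":["jaw","slide","dr"]}

```bash
ls; mkdir -p pics; cat > h.py <<'E'
from bench import *
import numpy as np, cv2
from scipy.spatial.transform import Rotation as R
def save(n,im): cv2.imwrite('pics/'+n+'.png',cv2.cvtColor(im,cv2.COLOR_RGB2BGR))
def ext(cam,st=None):
    p=camera_params(cam)
    if 'extrinsics' in p: return np.array(p['K']),np.array(p['extrinsics'])
    T=np.eye(4);T[:3,:3]=R.from_rotvec(st['tool_rot']).as_matrix();T[:3,3]=st['position']
    return np.array(p['K']),T@np.array(p['tool_from_camera'])
def pts(K,T,d,m):
    v,u=np.nonzero(m&(d>0));z=d[v,u]
    c=np.stack([(u-K[0,2])/K[0,0]*z,-(v-K[1,2])/K[1,1]*z,-z],1)
    return c@T[:3,:3].T+T[:3,3]
E
python3 - <<'E'
from h import *
for c in ['side','top','wrist']:
    st=get_state();im,d=get_image(c);save(c+'0',im);np.savez('pics/'+c+'0.npz',im=im,d=d)
    print(c,{k:np.round(v,3).tolist() if not isinstance(v,str) else v for k,v in camera_params(c).items()})
    for q in ['platform','hub','pin_hole','mixer','bottle','wellplate','tubebox']:
        r=regions_of(c,q)
        if r:
            K,T=ext(c,st);P=pts(K,T,d,r[0]['mask'])
            print(q,[(round(x['score'],2),np.round(x['xy']).tolist(),int(x['mask'].sum())) for x in r[:3]],np.round(np.median(P,0),3) if len(P) else None)
print(get_state())
E
```

```text
pics
side {'K': [[602.357, 0.0, 322.602], [0.0, 602.357, 242.271], [0.0, 0.0, 1.0]], 'extrinsics': [[-0.915, 0.276, -0.296, 0.279], [-0.404, -0.589, 0.7, 0.872], [0.019, 0.759, 0.65, 0.871], [0.0, 0.0, 0.0, 1.0]]}
platform [(0.65, [320.0, 365.0], 4142)] [0.531 0.268 0.011]
hub [(0.74, [414.0, 224.0], 6027), (0.64, [321.0, 366.0], 4188)] [ 0.483 -0.122  0.073]
pin_hole [(0.88, [320.0, 366.0], 4100)] [0.531 0.268 0.011]
mixer [(0.76, [419.0, 226.0], 6024)] [ 0.483 -0.123  0.073]
bottle [(0.84, [272.0, 240.0], 1379)] [0.746 0.045 0.07 ]
wellplate [(0.59, [321.0, 193.0], 1200)] [ 0.747 -0.22   0.012]
tubebox [(0.81, [233.0, 296.0], 3423)] [0.759 0.181 0.026]
top {'K': [[450.908, 0.0, 318.252], [0.0, 450.908, 243.887], [0.0, 0.0, 1.0]], 'extrinsics': [[-0.004, 0.991, -0.131, 0.506], [-1.0, -0.003, 0.013, 0.037], [0.012, 0.131, 0.991, 1.003], [0.0, 0.0, 0.0, 1.0]]}
platform [(0.89, [215.0, 292.0], 3178), (0.75, [318.0, 186.0], 807)] [0.54  0.245 0.011]
hub [(0.57, [216.0, 286.0], 3066)] [0.541 0.246 0.011]
pin_hole [(0.69, [212.0, 286.0], 3087)] [0.541 0.246 0.011]
mixer [(0.67, [408.0, 31
[... 444 characters left out ...]
 0.0, 1.0]]}
{'time': 1.2, 'joint_positions': array([ 1.28412094,  0.3209927 , -0.07007369,  1.45051427,  0.02259946,
        1.37084854, -0.05689242]), 'qd': array([ 0.00081594,  0.00063901, -0.00014556,  0.00176501,  0.00035874,
        0.00084616,  0.00074452]), 'joint_torque': array([-2.10438484e-04, -4.91107035e+01, -4.03091786e-01, -3.12769282e+01,
       -6.36817538e-02,  3.38939158e-02,  4.26561655e-05]), 'position': array([ 0.1925277 , -0.62082811,  0.22258389]), 'tool_rot': array([ 3.10610090e+00,  4.70675939e-01, -8.01344480e-05]), 'ft_force': array([-0.71858099,  0.07803141, -0.53171871]), 'torque': array([ 0.05264889, -0.0248559 , -0.0108829 ]), 'grip_width': 0.9952774441701532}
```

View pics/side0.png

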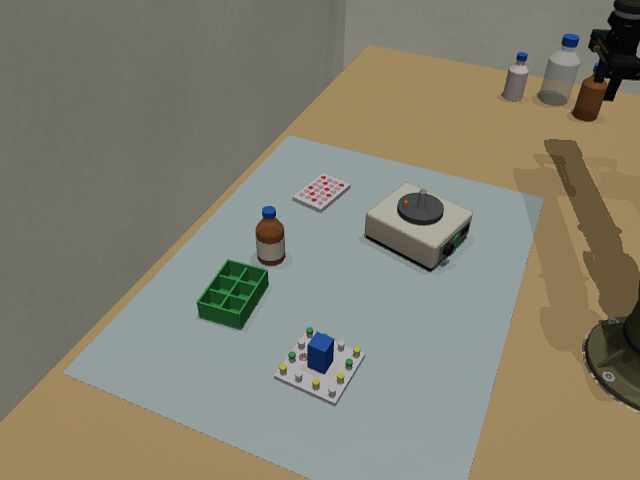

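View pics/top0.png

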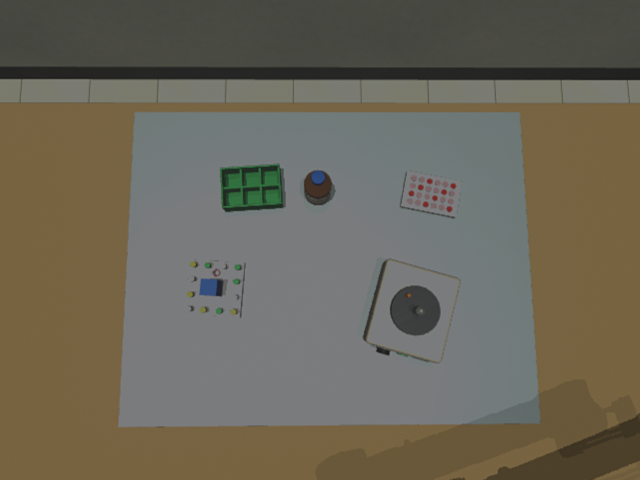

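```bash
cat > m.py <<'E'
from h import *
for c in ['top','side']:
    z=np.load(f'pics/{c}0.npz');im,d=z['im'],z['d'];K,T=ext(c)
    A=np.ones(d.shape,bool)&(d>0);P=np.zeros(d.shape+(3,));P[A]=pts(K,T,d,A)
    X,Y,Z=P[...,0],P[...,1],P[...,2]
    hsv=cv2.cvtColor(im,cv2.COLOR_RGB2HSV).astype(int);H,S,V=hsv[...,0],hsv[...,1],hsv[...,2]
    def rect(m,n):
        p=P[m][:,:2].astype(np.float32)
        if len(p)<5: print(c,n,len(p));return
        r=cv2.minAreaRect(p*1000);print(c,n,len(p),'rect',np.round(r[0],1),np.round(r[1],1),round(r[2],1),'mean',np.round(P[m].mean(0),4),'med z',round(np.median(Z[m]),4))
    near=(abs(X-.54)<.1)&(abs(Y-.25)<.1)
    rect(near&(Z>.006),'plat>6'); rect(near&(Z>.006)&(Z<.015),'plat plate')
    rect(near&(Z>.064)&(Z<.08),'hubtop'); 
    rect(near&(H>100)&(H<130)&(S>120)&(Z>.06),'hub blue')
    red=near&((H<8)|(H>172))&(S>60)&(V>60);rect(red,'ring')
    nm=(abs(X-.49)<.14)&(abs(Y+.16)<.14)
    rect(nm&(Z>.068)&(Z<.082),'housing');
    rect(nm&(Z>.086)&(Z<.094)&(V<110),'disc'); rect(nm&(Z>.125)&(Z<.14),'shafttop');rect(nm&(Z>.11),'shaft>.11')
    pin=nm&(H<15)&(S>140)&(V>100)&(Z>.08);rect(pin,'pin')
    v,u=np.nonzero(pin);print('pin px',u.mean() if len(u) else None,v.mean() if len(v) else None,'Z',np.round(Z[pin],3)[:30])
    if len(u):
        # ray intersect z=.104
        def ray(u,v,z):
            dd=T[:3,:3]@np.array([(u-K[0,2])/K[0,0],-(v-K[1,2])/K[1,1],-1]);o=T[:3,3];return o+dd*(z-o[2])/dd[2]
        print('pin ray z=.1',np.round(ray(u.mean(),v.mean(),.1),4))
    v,u=np.nonzero(red)
    if len(u):print('ring ray z=.01',np.round(ray(u.mean(),v.mean(),.01),4))
    y0=(250,330,370,450) if c=='top' else (170,280,350,490)
    save(c+'_mix',cv2.resize(im[y0[0]:y0[1],y0[2]:y0[3]],None,fx=5,fy=5,interpolation=2))
E
python3 m.py
```

```text
top plat>6 2996 rect [529.7 249.4] [174.4 180.5] 3.4 mean [0.5409 0.2489 0.0192] med z 0.0109
top plat plate 2230 rect [529.7 249.4] [174.4 180.5] 3.4 mean [0.5406 0.2487 0.0101] med z 0.0101
top hubtop 288 rect [541.7 250.9] [34.7 33.8] 85.4 mean [0.5416 0.2505 0.072 ] med z 0.072
top hub blue 253 rect [540.7 250.6] [34.1 31.4] 85.7 mean [0.5408 0.2509 0.0722] med z 0.072
top ring 15 rect [574.7 248.7] [12.6 14. ] 26.1 mean [0.5743 0.2486 0.0111] med z 0.0114
top housing 4785 rect [ 492.9 -169.7] [159.6 179.8] 73.6 mean [ 0.4914 -0.1668  0.0747] med z 0.0748
top disc 1825 rect [ 493.5 -170.3] [99.2 97.7] 89.4 mean [ 0.4924 -0.1695  0.09  ] med z 0.09
top shafttop 57 rect [ 493.2 -169.6] [14.6 14.3] 46.6 mean [ 0.4932 -0.1691  0.131 ] med z 0.1308
top shaft>.11 70 rect [ 493.  -169.2] [14.7 14.9] 44.5 mean [ 0.4932 -0.1681  0.1284] med z 0.1296
top pin 5 rect [ 521.5 -154.6] [3.  5.7] 19.3 mean [ 0.5215 -0.1546  0.1026] med z 0.1032
pin px 408.8 295.2 Z [0.104 0.101 0.102 0.103 0.103]
pin ray z=.1 [ 0.5215 -0.1551  0.1   ]
ring ray z=.01 [0.5744 0.2488 0.01  ]
side plat>6 3851 rect [
[... 453 characters left out ...]
de housing 2584 rect [ 491.2 -167.5] [165.  181.1] 73.1 mean [ 0.4859 -0.149   0.0739] med z 0.074
side disc 912 rect [ 491.9 -166.2] [98.9 99.6] 6.9 mean [ 0.4901 -0.1631  0.0893] med z 0.0892
side shafttop 37 rect [ 492.2 -166.7] [13.6 14. ] 66.9 mean [ 0.4918 -0.1653  0.1301] med z 0.1301
side shaft>.11 76 rect [ 492.2 -166.5] [13.8 16.1] 69.2 mean [ 0.4915 -0.1645  0.124 ] med z 0.1244
side pin 15 rect [ 523.6 -159.1] [ 6.5 25.4] 13.9 mean [ 0.5218 -0.1522  0.0975] med z 0.0974
pin px 405.26666666666665 203.46666666666667 Z [0.103 0.09  0.105 0.099 0.103 0.105 0.099 0.097 0.099 0.095 0.096 0.094
 0.094 0.093 0.09 ]
pin ray z=.1 [ 0.521 -0.149  0.1  ]
ring ray z=.01 [0.5762 0.2499 0.01  ]
```

Emit:
move_arm:
  jaw: [0,0,0,0,0]
  slide:
    - [3.8,-3.1,0]
    - [3.8,-3.1,0]
    - [3.8,-3.1,0]
    - [3.8,-3.1,0]
    - [3.8,-3.1,0]
  dr:
    - [0,0,0]
    - [0,0,0]
    - [0,0,0]
    - [0,0,0]
    - [0,0,0]

```text
time: 1.7
position: [0.329, -0.4148, 0.2228]
tool_rot: [3.105, 0.47, 0.0]
ft_force: [0.3, -0.4, -0.0]
grip_width: 1.002
```

Emit:
move_arm:
  jaw: [0,0,0,0,0]
  slide:
    - [3.8,-3.1,0]
    - [3.8,-3.1,0]
    - [3.8,-3.1,0]
    - [3.8,-3.1,0]
    - [3.8,-3.1,0]
  dr:
    - [0,0,0]
    - [0,0,0]
    - [0,0,0]
    - [0,0,0]
    - [0,0,0]

```text
time: 2.2
position: [0.4645, -0.2104, 0.2229]
tool_rot: [3.105, 0.47, 0.001]
ft_force: [1.0, -0.1, 0.0]
grip_width: 0.998
```

Emit:
move_arm:
  jaw: [0,0,0,0]
  slide:
    - [3.8,-3.1,0]
    - [0,0,0]
    - [0,0,0]
    - [0,0,0]
  dr:
    - [0,0,0]
    - [0,0,0]
    - [0,0,0]
    - [0,0,0]

```text
time: 2.6
position: [0.4901, -0.1727, 0.2224]
tool_rot: [3.106, 0.468, -0.001]
ft_force: [-0.3, -0.2, -0.1]
grip_width: 1.003
```

```bash
python3 - <<'E'
from h import *
st=get_state();im,d=get_image('wrist');save('w1',im);np.savez('pics/w1.npz',im=im,d=d,p=st['position'],r=st['tool_rot'])
print(st['time'],st['position'],st['tool_rot'],st['joint_positions'].round(3),st['ft_force'])
E
```

```text
2.6 [ 0.49007714 -0.17273147  0.22243012] [ 3.10588498e+00  4.67777589e-01 -1.15233702e-03] [ 0.761  0.068 -0.492  1.756  0.034  1.326 -1.011] [-0.32823488 -0.21602387 -0.12530005]
```

View pics/w1.png

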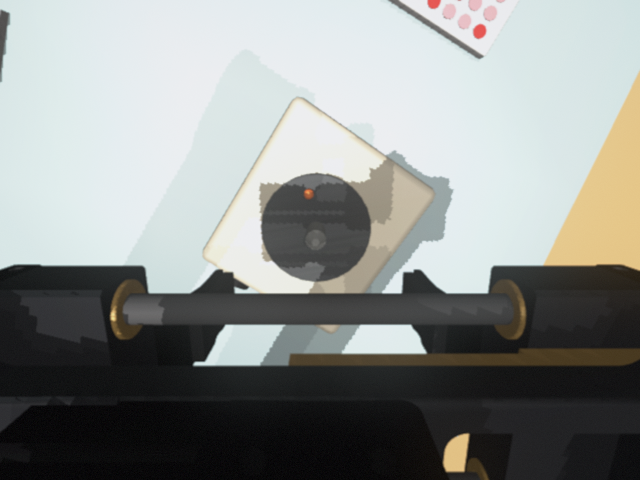

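```bash
cat > w.py <<'E'
from h import *
def load(n):
    z=np.load(f'pics/{n}.npz');K,T=ext('wrist',dict(position=z['p'],tool_rot=z['r']));d=z['d'];A=d>0
    P=np.zeros(d.shape+(3,));P[A]=pts(K,T,d,A)
    return z['im'],P,K,T
def ray(K,T,u,v,z):
    dd=T[:3,:3]@np.array([(u-K[0,2])/K[0,0],-(v-K[1,2])/K[1,1],-1]);o=T[:3,3];return o+dd*(z-o[2])/dd[2]
E
python3 - <<'E'
from w import *
im,P,K,T=load('w1');Z=P[...,2];X=P[...,0];Y=P[...,1]
hsv=cv2.cvtColor(im,cv2.COLOR_RGB2HSV).astype(int);H,S,V=hsv[...,0],hsv[...,1],hsv[...,2]
nm=(abs(X-.49)<.14)&(abs(Y+.16)<.14)
disc=nm&(Z>.086)&(Z<.094)&(V<110)
p=(P[disc][:,:2]*1000).astype(np.float32);print(cv2.minEnclosingCircle(p),len(p))
sh=nm&(Z>.12)&(Z<.145);print('shaft',P[sh].mean(0),sh.sum(),P[sh].min(0),P[sh].max(0))
pin=nm&(H<15)&(S>140)&(V>100)&(Z>.08)
v,u=np.nonzero(pin);print('pin',len(u),u.mean(),v.mean(),P[pin].mean(0),ray(K,T,u.mean(),v.mean(),.1025))
h=nm&(Z>.068)&(Z<.08);print(cv2.minAreaRect((P[h][:,:2]*1000).astype(np.float32)))
c=cv2.minEnclosingCircle(p)[0]
q=ray(K,T,u.mean(),v.mean(),.1025)[:2]*1000-c;print(q,np.hypot(*q),np.degrees(np.arctan2(q[1],q[0])))
save('w1c',cv2.resize(im[160:300,240:400],None,fx=5,fy=5,interpolation=2)[:600,:800])
E
```

```text
((491.8577880859375, -170.07989501953125), 49.62054443359375) 8086
shaft [ 0.49317912 -0.16945342  0.1308858 ] 341 [ 0.48386323 -0.17774128  0.12031104] [ 0.49965954 -0.16196741  0.13734242]
pin 60 308.3666666666667 193.41666666666666 [ 0.5223831  -0.1545032   0.10427859] [ 0.52219162 -0.15450924  0.1025    ]
((492.67095947265625, -170.052001953125), (159.73316955566406, 177.73265075683594), 73.67481231689453)
[30.33383296 15.57065448] 34.09672569316707 27.171875098409405
```

View pics/w1c.png

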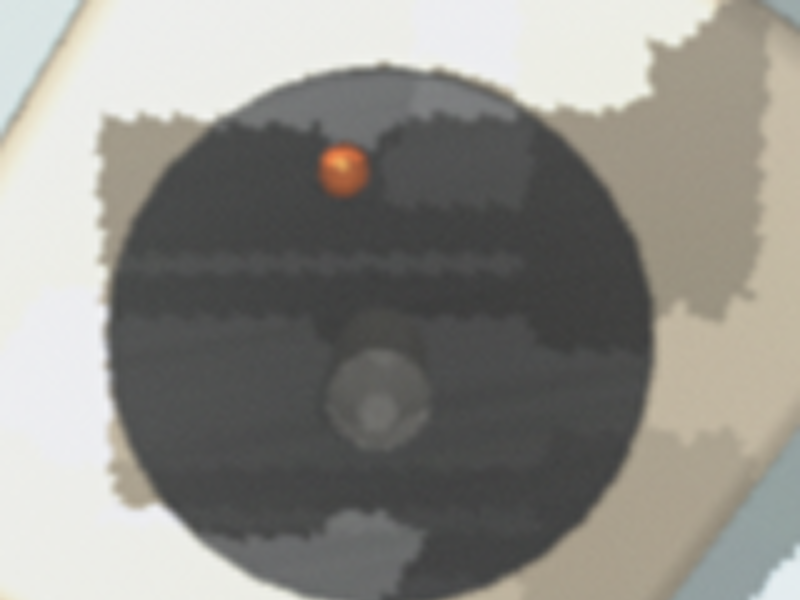

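Emit:
move_arm:
  jaw: [0,0,0,0,0]
  slide:
    - [1.93,-4.32,0]
    - [1.93,-4.32,0]
    - [1.93,-4.32,0]
    - [1.93,-4.32,0]
    - [1.93,-4.32,0]
  dr:
    - [0,0,0]
    - [0,0,0]
    - [0,0,0]
    - [0,0,0]
    - [0,0,0]

```text
time: 3.15
position: [0.519, 0.0632, 0.2228]
tool_rot: [3.106, 0.464, 0.001]
ft_force: [0.4, 0.6, -0.4]
grip_width: 1.001
```

Emit:
move_arm:
  jaw: [0,0,0,0,0]
  slide:
    - [1.93,-4.32,0]
    - [1.93,-4.32,0]
    - [1.93,-4.32,0]
    - [1.93,-4.32,0]
    - [0,0,0]
  dr:
    - [0,0,0]
    - [0,0,0]
    - [0,0,0]
    - [0,0,0]
    - [0,0,-8.5]

```text
time: 3.65
position: [0.5397, 0.2588, 0.2225]
tool_rot: [-3.054, -0.713, -0.0]
ft_force: [-0.2, 0.8, 0.0]
grip_width: 1.0
```

Emit:
move_arm:
  jaw: [0,0,0,0,0]
  slide:
    - [0,0,0]
    - [0,0,0]
    - [0,0,0]
    - [0,0,0]
    - [0,0,0]
  dr:
    - [0,0,-8.5]
    - [0,0,-8.5]
    - [0,0,-8.5]
    - [0,0,-8.5]
    - [0,0,-8.5]

```text
time: 4.15
position: [0.5423, 0.2492, 0.2221]
tool_rot: [2.598, 1.765, -0.001]
ft_force: [0.4, -0.8, 0.8]
grip_width: 0.994
```

Emit:
move_arm:
  jaw: [0,0,0,0,0]
  slide:
    - [0,0,0]
    - [0,0,0]
    - [0,0,0]
    - [0,0,0]
    - [0,0,0]
  dr:
    - [0,0,-8.5]
    - [0,0,-8.5]
    - [0,0,0]
    - [0,0,0]
    - [0,0,0]

```text
time: 4.65
position: [0.5418, 0.2507, 0.2224]
tool_rot: [2.316, 2.123, -0.001]
ft_force: [-0.4, 0.0, 0.3]
grip_width: 0.998
```

```bash
python3 - <<'E'
from h import *
st=get_state();im,d=get_image('wrist');save('w2',im);np.savez('pics/w2.npz',im=im,d=d,p=st['position'],r=st['tool_rot'])
print(st['time'],st['position'],st['tool_rot'],st['joint_positions'].round(3),st['ft_force'])
from w import *
im,P,K,T=load('w2');Z=P[...,2];X=P[...,0];Y=P[...,1]
hsv=cv2.cvtColor(im,cv2.COLOR_RGB2HSV).astype(int);H,S,V=hsv[...,0],hsv[...,1],hsv[...,2]
near=(abs(X-.54)<.1)&(abs(Y-.25)<.1)
hub=near&(Z>.066)&(Z<.08)&(H>100)&(H<130)
print('hub',cv2.minAreaRect((P[hub][:,:2]*1000).astype(np.float32)),np.median(Z[hub]))
pl=near&(Z>.006)&(Z<.014)&(S<60)&(V>100);print('plate',cv2.minAreaRect((P[pl][:,:2]*1000).astype(np.float32)))
red=near&((H<8)|(H>172))&(S>60)&(V>60)&(Z<.02);v,u=np.nonzero(red);print('ring',len(u),u.mean(),v.mean(),ray(K,T,(u.min()+u.max())/2,(v.min()+v.max())/2,.01),ray(K,T,u.mean(),v.mean(),.01))
E
```

```text
4.65 [0.54178182 0.25068655 0.22238684] [ 2.31561317e+00  2.12255978e+00 -5.91278102e-04] [ 0.334  0.364 -1.015  1.562  0.313  1.39  -0.796] [-0.41786283  0.03401564  0.34829126]
hub ((539.7805786132812, 251.4505157470703), (34.30825424194336, 33.23007583618164), 85.68276977539062) 0.07276960096547758
plate ((540.0890502929688, 251.35923767089844), (120.31623077392578, 120.36054229736328), 85.90010070800781)
ring 74 347.63513513513516 216.52702702702703 [0.57458146 0.24872493 0.01      ] [0.57473273 0.24868016 0.01      ]
```

View pics/w2.png

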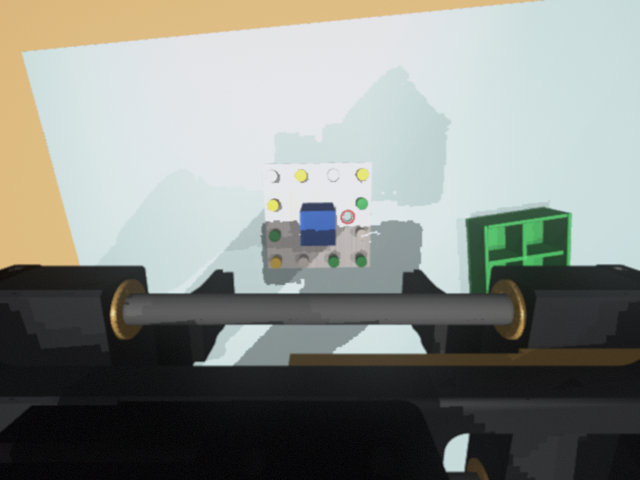

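Emit:
move_arm:
  jaw: [0,0,0,0,0]
  slide:
    - [0.05,-0.16,3]
    - [0,0,4]
    - [0,0,4]
    - [0,0,3]
    - [0,0,0]
  dr:
    - [0,0,-0.8]
    - [0,0,0]
    - [0,0,0]
    - [0,0,0]
    - [0,0,0]

```text
time: 5.2
position: [0.537, 0.2501, 0.0783]
tool_rot: [-2.296, -2.14, 0.012]
ft_force: [-0.7, -0.1, 0.3]
grip_width: 1.003
```

Emit:
move_arm:
  jaw: [0,0,0,0,0]
  slide:
    - [0,0,2]
    - [0,0,1.5]
    - [0,0,1]
    - [0,0,0]
    - [0,0,0]
  dr:
    - [0,0,0]
    - [0,0,0]
    - [0,0,0]
    - [0,0,0]
    - [0,0,0]

```text
time: 5.7
position: [0.5403, 0.2524, 0.0382]
tool_rot: [2.297, 2.143, 0.001]
ft_force: [-0.1, 0.0, 1.1]
grip_width: 0.999
```

```bash
python3 - <<'E'
from h import *
st=get_state();print(st['time'],st['position'],st['tool_rot'],st['joint_positions'].round(3),st['ft_force'])
E
```

```text
5.7 [0.5402706  0.25239022 0.03818047] [2.29689977e+00 2.14290667e+00 1.03306973e-03] [ 0.248  0.537 -0.915  1.76   0.477  1.083 -0.899] [-0.13848767  0.00363036  1.10364388]
```

Emit:
move_arm:
  jaw: [120,180,255,255,255]
  slide:
    - [0,0,0.1]
    - [0,0,0]
    - [0,0,0]
    - [0,0,0]
    - [0,0,0]
  dr:
    - [0,0,0]
    - [0,0,0]
    - [0,0,0]
    - [0,0,0]
    - [0,0,0]
  force: 30

```text
time: 6.2
position: [0.5399, 0.2521, 0.0366]
tool_rot: [2.297, 2.143, 0.0]
ft_force: [0.9, -0.7, 0.2]
grip_width: 0.632
```

Emit:
move_arm:
  jaw: [255,255,255,255]
  slide:
    - [0,0,0]
    - [0,0,0]
    - [0,0,0]
    - [0,0,0]
  dr:
    - [0,0,0]
    - [0,0,0]
    - [0,0,0]
    - [0,0,0]
  force: 40

```text
time: 6.6
position: [0.5403, 0.2521, 0.0366]
tool_rot: [2.297, 2.143, 0.001]
ft_force: [0.6, 0.6, -1.2]
grip_width: 0.386
```

Emit:
move_arm:
  jaw: [255,255,255,255,255]
  slide:
    - [0,0,-1]
    - [0,0,-3]
    - [0,0,-4]
    - [0,0,-4]
    - [0,0,-3]
  dr:
    - [0,0,0]
    - [0,0,0]
    - [0,0,0]
    - [0,0,0]
    - [0,0,0]

```text
time: 7.1
position: [0.5395, 0.2526, 0.189]
tool_rot: [2.296, 2.144, 0.001]
ft_force: [0.2, -0.1, -3.4]
grip_width: 0.392
```

Emit:
move_arm:
  jaw: [255,255,255,255,255]
  slide:
    - [0,0,-3]
    - [0,0,-2]
    - [0,0,0]
    - [0,0,0]
    - [0,0,0]
  dr:
    - [0,0,0]
    - [0,0,0]
    - [0,0,0]
    - [0,0,0]
    - [0,0,0]

```text
time: 7.6
position: [0.5389, 0.2514, 0.2346]
tool_rot: [-2.296, -2.143, 0.005]
ft_force: [0.8, 0.0, -4.8]
grip_width: 0.388
```

```bash
cat > held.py <<'E'
from w import *
import sys
n=sys.argv[1]
st=get_state();im,d=get_image('wrist');save(n,im);np.savez(f'pics/{n}.npz',im=im,d=d,p=st['position'],r=st['tool_rot'])
print(st['time'],st['position'],st['tool_rot'],st['joint_positions'].round(3),st['ft_force'],st['torque'])
tp=st['position'];ang=2*np.degrees(np.arctan2(st['tool_rot'][1],st['tool_rot'][0]));print('toolx',ang)
M=R.from_rotvec(st['tool_rot']).as_matrix();print('tilt',np.degrees(M[:2,2]))
im,P,K,T=load(n);X,Y,Z=P[...,0],P[...,1],P[...,2]
zu=tp[2]-.0366
near=(abs(X-tp[0])<.1)&(abs(Y-tp[1])<.1)
hsv=cv2.cvtColor(im,cv2.COLOR_RGB2HSV).astype(int);H,S,V=hsv[...,0],hsv[...,1],hsv[...,2]
pl=near&(abs(Z-zu-.010)<.005)&(S<80)&(V>70)
A=np.c_[P[pl][:,:2]-tp[:2],np.ones(pl.sum())];c,*_=np.linalg.lstsq(A,P[pl][:,2],rcond=None);print('plane',np.degrees(c[:2]),'top z',c[2],'exp',zu+.01)
p=(P[pl][:,:2]*1000).astype(np.float32);r=cv2.minAreaRect(p);print('plate',r,'off',np.array(r[0])-tp[:2]*1000)
red=near&((H<8)|(H>172))&(S>60)&(V>60)&(abs(Z-zu-.01)<.01);v,u=np.nonzero(red)
if len(u): 
    q=ray(K,T,(u.min()+u.max())/2,(v.min()+v.max())/2,zu+.01);print('ring',len(u),q,'off',(q-tp)[:2]*1000, P[red].mean(0))
    M=R.from_rotvec(st['tool_rot']).as_matrix();print('ring in tool',(M.T@(q-tp))*1000)
E
python3 held.py w3; python3 - <<'E'
from h import *
im,d=get_image('top');save('top3',im);np.savez('pics/top3.npz',im=im,d=d)
E
```

```text
7.6 [0.53890339 0.25142026 0.23462275] [-2.29611161 -2.14285037  0.00500561] [ 0.339  0.356 -1.026  1.547  0.306  1.415 -0.776] [ 0.83580153  0.0457097  -4.77412245] [ 0.00266881 -0.07736105 -0.0006117 ]
toolx -273.95485937056833
tilt [-0.16863622 -0.0869831 ]
plane [-0.2034995  -0.29278271] top z 0.2089626150898386 exp 0.20802275304287696
plate ((537.77099609375, 253.54373168945312), (114.33843994140625, 120.80199432373047), 86.00067901611328) off [-1.13239402  2.12346798]
ring 171 [0.57195566 0.24783775 0.20802275] off [33.05226893 -3.58251839] [0.57388604 0.25004325 0.20975184]
ring in tool [-1.24874792 33.29583864 26.50801157]
```

View pics/w3.png

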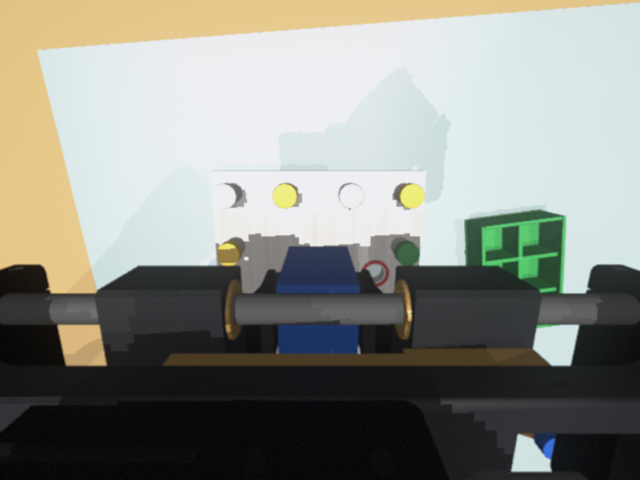

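Emit:
move_arm:
  jaw: [255,255,255,255,255]
  slide:
    - [-2,-0.1,0]
    - [-4,-0.17,0]
    - [-4,-0.17,0]
    - [-4,-0.17,0]
    - [-4,-0.17,0]
  dr:
    - [0,0,0]
    - [0,0,0]
    - [0,0,0]
    - [0,0,0]
    - [0,0,0]

```text
time: 8.2
position: [0.5187, 0.0716, 0.2355]
tool_rot: [-2.296, -2.143, 0.002]
ft_force: [0.0, -0.2, -3.3]
grip_width: 0.391
```

Emit:
move_arm:
  jaw: [255,255,255,255,255]
  slide:
    - [-4,-0.17,0]
    - [-4,-0.17,0]
    - [-4,-0.17,0]
    - [-4,-0.17,0]
    - [-4,-0.17,0]
  dr:
    - [0,0,0]
    - [0,0,0]
    - [0,0,0]
    - [0,0,0]
    - [0,0,0]

```text
time: 8.7
position: [0.4964, -0.1272, 0.2358]
tool_rot: [-2.296, -2.143, 0.001]
ft_force: [0.7, 0.3, -4.4]
grip_width: 0.383
```

Emit:
move_arm:
  jaw: [255,255,255,255,255]
  slide:
    - [-2.2,-0.1,0]
    - [-2,0,0]
    - [0,0,0]
    - [0,0,0]
    - [0,0,0]
  dr:
    - [0,0,0]
    - [0,0,0]
    - [0,0,-5]
    - [0,0,-5]
    - [0,0,-5]

```text
time: 9.2
position: [0.4929, -0.1674, 0.2355]
tool_rot: [-1.992, -2.427, 0.0]
ft_force: [0.1, -0.5, -3.3]
grip_width: 0.387
```

Emit:
move_arm:
  jaw: [255,255,255,255,255]
  slide:
    - [0,0,0]
    - [0,0,0]
    - [0,0,0]
    - [0,0,0]
    - [0,0,0]
  dr:
    - [0,0,-5]
    - [0,0,-5]
    - [0,0,-5]
    - [0,0,0]
    - [0,0,0]

```text
time: 9.7
position: [0.4931, -0.1674, 0.2359]
tool_rot: [-1.666, -2.662, 0.0]
ft_force: [0.4, 0.6, -3.4]
grip_width: 0.388
```

```bash
python3 held.py w4; python3 - <<'E'
from h import *
im,d=get_image('side');save('side4',im[100:300,300:500].repeat(3,0).repeat(3,1));np.savez('pics/side4.npz',im=im,d=d)
E
```

```text
9.7 [ 0.49312562 -0.16742316  0.2359048 ] [-1.66581999e+00 -2.66221686e+00  7.00791878e-05] [ 1.092  0.097 -0.857  1.723  0.074  1.356  0.673] [ 0.36118385  0.63440141 -3.42407415] [ 0.00551916 -0.08698208 -0.01020652]
toolx -244.07062344162543
tilt [-0.05740796  0.03290523]
plane [-0.02396418 -0.06075214] top z 0.21026599356524286 exp 0.20930480457971953
plate ((490.826416015625, -165.50613403320312), (120.85826110839844, 114.18659973144531), 25.80746078491211) off [-2.29920781  1.91702734]
ring 172 [ 0.52332427 -0.15357265  0.2093048 ] off [30.19864202 13.85051123] [ 0.52396056 -0.15064462  0.21117094]
ring in tool [-0.77389772 33.23225402 26.5776789 ]
```

View pics/side4.png

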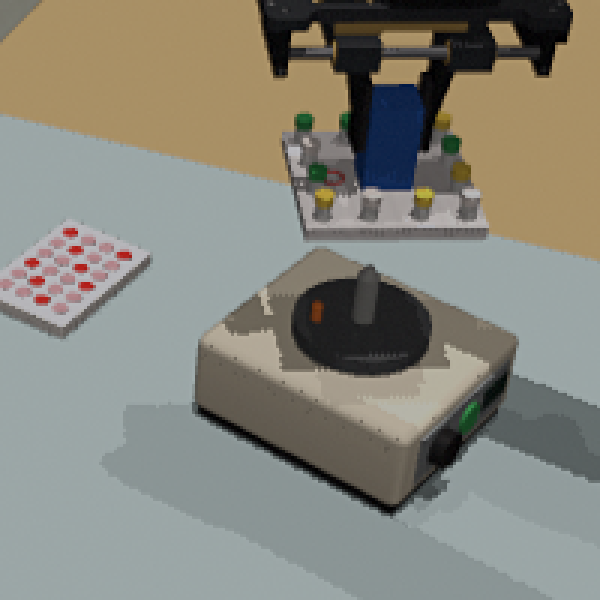

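```bash
python3 - <<'E'
from h import *
for c in ['side']:
    z=np.load('pics/side4.npz');im,d=z['im'],z['d'];K,T=ext(c)
    A=d>0;P=np.zeros(d.shape+(3,));P[A]=pts(K,T,d,A);X,Y,Z=P[...,0],P[...,1],P[...,2]
    near=(abs(X-.493)<.1)&(abs(Y+.165)<.1)
    for lo,hi in [(.203,.213),(.198,.215)]:
        m=near&(Z>lo)&(Z<hi);p=(P[m][:,:2]*1000).astype(np.float32);r=cv2.minAreaRect(p);print(len(p),r)
    hsv=cv2.cvtColor(im,cv2.COLOR_RGB2HSV).astype(int);H,S,V=hsv[...,0],hsv[...,1],hsv[...,2]
    m=near&(H>100)&(H<130)&(S>120)&(Z>.21);p=P[m];print('blue',len(p),p.min(0),p.max(0))
    # faces of hub: fit vertical planes in frame of platform 25.8deg
    a=np.radians(25.8);q=(p[:,:2]-[.493,-.1674])@np.array([[np.cos(a),-np.sin(a)],[np.sin(a),np.cos(a)]])
    print(np.histogram(q[:,0]*1000,bins=np.arange(-24,26,2)),np.histogram(q[:,1]*1000,bins=np.arange(-24,26,2)))
    red=near&((H<8)|(H>172))&(S>60)&(V>60)&(Z>.2)&(Z<.22);print('ring',P[red].mean(0),red.sum())
    m=near&(Z>.1)&(Z<.14)&(S<60);print('shaft',cv2.minEnclosingCircle((P[m][:,:2]*1000).astype(np.float32)))
E
```

```text
1227 ((493.0065612792969, -166.15206909179688), (121.02747344970703, 126.50582122802734), 26.118101119995117)
1403 ((492.9637756347656, -166.06231689453125), (121.30393981933594, 126.2688980102539), 25.88857078552246)
blue 745 [ 0.39547623 -0.21537147  0.21123922] [ 0.5717951  -0.09418152  0.4184554 ]
(array([ 4,  5,  5, 15, 32, 39, 36, 36, 30, 35, 36, 34, 36, 35, 32, 39, 30,
       35, 37, 28, 64,  6,  2,  3]), array([-24, -22, -20, -18, -16, -14, -12, -10,  -8,  -6,  -4,  -2,   0,
         2,   4,   6,   8,  10,  12,  14,  16,  18,  20,  22,  24])) (array([  0,   0,   4,   3,   5,   9,   8,   6,  17,  13,   8,  10,  12,
        15,  13,  18,  26,  33,  42, 155, 182,  94,  14,  12]), array([-24, -22, -20, -18, -16, -14, -12, -10,  -8,  -6,  -4,  -2,   0,
         2,   4,   6,   8,  10,  12,  14,  16,  18,  20,  22,  24]))
ring [ 0.5219357  -0.15386012  0.20875407] 19
shaft ((492.37518310546875, -166.99755859375), 8.922179222106934)
```

Emit:
move_arm:
  jaw: [255,255,255,255,255]
  slide:
    - [0,-0.11,1]
    - [0,0,2]
    - [0,0,1.5]
    - [0,0,1]
    - [0,0,0]
  dr:
    - [0,0,-1.3]
    - [0,0,0]
    - [0,0,0]
    - [0,0,0]
    - [0,0,0]

```text
time: 10.3
position: [0.4912, -0.1678, 0.1797]
tool_rot: [-1.632, -2.681, 0.0]
ft_force: [0.3, -0.8, -3.9]
grip_width: 0.385
```

Emit:
move_arm:
  jaw: [255,255,255]
  slide:
    - [0,0,0]
    - [0,0,0]
    - [0,0,0]
  dr:
    - [0,0,0]
    - [0,0,0]
    - [0,0,0]

```text
time: 10.6
position: [0.493, -0.1683, 0.1823]
tool_rot: [1.633, 2.682, -0.0]
ft_force: [-0.2, 0.3, -3.2]
grip_width: 0.385
```

```bash
python3 held.py w5; python3 - <<'E'
from h import *
im,d=get_image('side');save('side5',im[130:280,330:500].repeat(4,0).repeat(4,1))
E
```

```text
10.6 [ 0.49303021 -0.16830801  0.18232657] [ 1.63289431e+00  2.68216774e+00 -4.14910188e-05] [ 1.08   0.139 -0.858  1.8    0.111  1.251  0.669] [-0.21878958  0.25248619 -3.20357281] [ 0.0101967  -0.14567966  0.01599831]
toolx 117.33418320426163
tilt [ 0.07117488 -0.04510366]
plane [ 0.10391628 -0.11971944] top z 0.15669180842706895 exp 0.15572657033959128
plate ((490.3824157714844, -166.33056640625), (120.58364868164062, 113.62136840820312), 27.232118606567383) off [-2.64779723  1.97744281]
ring 173 [ 0.5229491  -0.15374779  0.15572657] off [29.91888799 14.56022232] [ 0.52347908 -0.15081537  0.15771314]
ring in tool [-0.76987508 33.24425698 26.62567564]
```

View pics/side5.png

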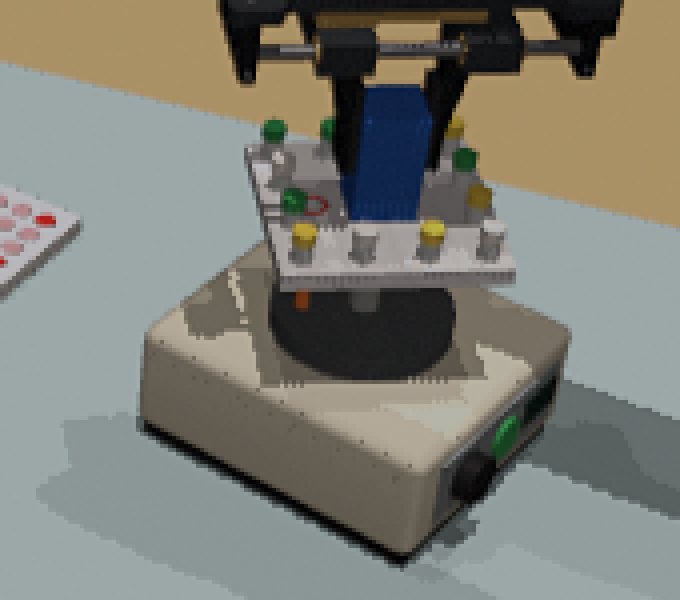

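Emit:
move_arm:
  jaw: [255,255,255,255,255]
  slide:
    - [0,-0.05,0.5]
    - [0,0,0.5]
    - [0,0,0.2]
    - [0,0,0.2]
    - [0,0,0]
  dr:
    - [0,0,0]
    - [0,0,0]
    - [0,0,0]
    - [0,0,0]
    - [0,0,0]

```text
time: 11.2
position: [0.4918, -0.1683, 0.1671]
tool_rot: [-1.633, -2.683, 0.0]
ft_force: [0.5, -0.4, -3.6]
grip_width: 0.389
```

Emit:
move_arm:
  jaw: [255,255,255,255]
  slide:
    - [0,0,0.2]
    - [0,0,0.2]
    - [0,0,0]
    - [0,0,0]
  dr:
    - [0,0,0]
    - [0,0,0]
    - [0,0,0]
    - [0,0,0]

```text
time: 11.6
position: [0.492, -0.1684, 0.1635]
tool_rot: [1.634, 2.683, -0.0]
ft_force: [0.9, 0.1, -3.3]
grip_width: 0.385
```

Emit:
move_arm:
  jaw: [255,255,255,255]
  slide:
    - [0,0,0.2]
    - [0,0,0.2]
    - [0,0,0]
    - [0,0,0]
  dr:
    - [0,0,0]
    - [0,0,0]
    - [0,0,0]
    - [0,0,0]

```text
time: 12.0
position: [0.492, -0.1685, 0.1594]
tool_rot: [1.634, 2.683, -0.0]
ft_force: [-0.2, -1.1, -3.4]
grip_width: 0.387
```

Emit:
move_arm:
  jaw: [255,255,255,255,255]
  slide:
    - [0,0,0.3]
    - [0,0,0.3]
    - [0,0,0.2]
    - [0,0,0]
    - [0,0,0]
  dr:
    - [0,0,0]
    - [0,0,0]
    - [0,0,0]
    - [0,0,0]
    - [0,0,0]

```text
time: 12.5
position: [0.4919, -0.1686, 0.1514]
tool_rot: [-1.634, -2.683, 0.0]
ft_force: [1.1, -2.3, -5.3]
grip_width: 0.387
```

Emit:
move_arm:
  jaw: [255,255,255,255,255]
  slide:
    - [0,0,0.3]
    - [0,0,0.2]
    - [0,0,0.1]
    - [0,0,0]
    - [0,0,0]
  dr:
    - [0,0,0]
    - [0,0,0]
    - [0,0,0]
    - [0,0,0]
    - [0,0,0]

```text
time: 13.0
position: [0.492, -0.1685, 0.1454]
tool_rot: [1.634, 2.683, -0.0]
ft_force: [0.7, -0.7, -4.0]
grip_width: 0.389
```

```bash
python3 held.py w6; python3 - <<'E'
from h import *
im,d=get_image('side');save('side6',im[130:280,330:500].repeat(4,0).repeat(4,1))
E
```

```text
13.0 [ 0.49203053 -0.16849649  0.14540238] [ 1.63362287e+00  2.68330442e+00 -1.53602969e-04] [ 1.066  0.177 -0.853  1.846  0.144  1.182  0.643] [ 0.7475383  -0.65656063 -3.98341755] [-0.32358406 -0.46820589 -0.00441094]
toolx 117.3330442926587
tilt [ 0.00299123 -0.00838077]
plane [ 0.10207464 -0.194398  ] top z 0.11978203185761786 exp 0.11880237870463627
plate ((489.5429382324219, -166.5919647216797), (120.554931640625, 113.88145446777344), 27.221651077270508) off [-2.48758923  1.90452796]
ring 173 [ 0.52190874 -0.15391274  0.11880238] off [29.8782151 14.5837499] [ 0.5223796  -0.15096267  0.12073878]
ring in tool [-0.75933448 33.2392453  26.59942633]
```

View pics/side6.png

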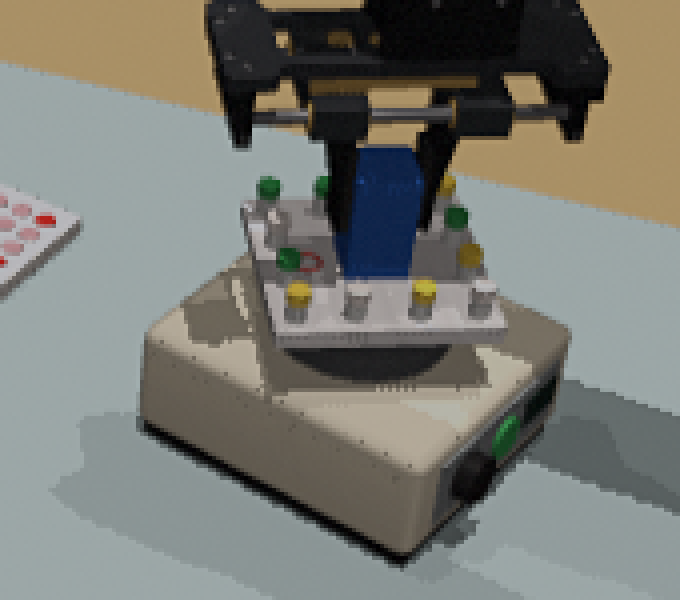

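View pics/w6.png

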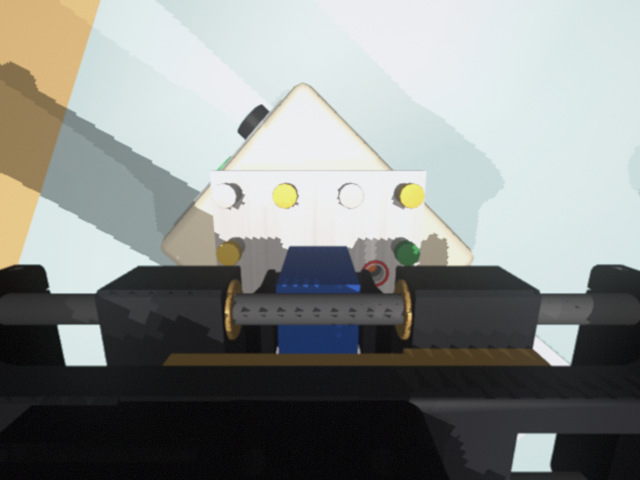

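```bash
python3 - <<'E'
import cv2
im=cv2.imread('pics/w6.png');cv2.imwrite('pics/w6c.png',cv2.resize(im[245:300,340:420],None,fx=8,fy=8,interpolation=2))
E
```

```text
(no output)
```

View pics/w6c.png

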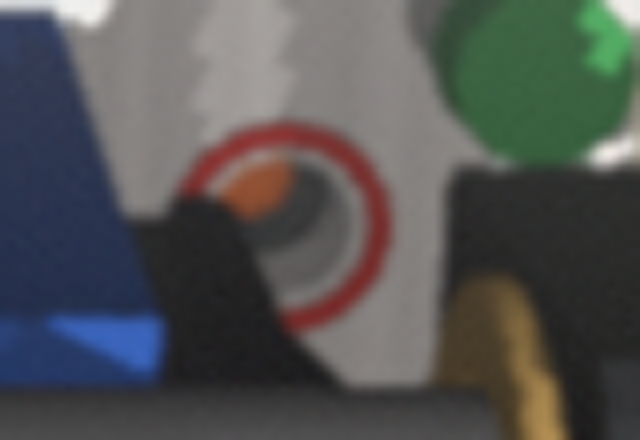

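Emit:
move_arm:
  jaw: [255,255,255,255]
  slide:
    - [0,0,0.2]
    - [0,0,0.1]
    - [0,0,0]
    - [0,0,0]
  dr:
    - [0,0,0]
    - [0,0,0]
    - [0,0,0]
    - [0,0,0]

```text
time: 13.5
position: [0.4921, -0.1685, 0.1425]
tool_rot: [1.634, 2.683, -0.0]
ft_force: [1.6, -0.4, -4.4]
grip_width: 0.385
```

```bash
python3 - <<'E'
from h import *
st=get_state();print(st['time'],st['position'],st['ft_force'],st['torque'])
E
```

```text
13.5 [ 0.49208498 -0.16845705  0.14248107] [ 1.58721712 -0.43367272 -4.35939304] [-0.38271616 -0.49125974  0.00770688]
```

Emit:
move_arm:
  jaw: [255,255,255,255]
  slide:
    - [0,0,0.1]
    - [0,0,0.1]
    - [0,0,0]
    - [0,0,0]
  dr:
    - [0,0,0]
    - [0,0,0]
    - [0,0,0]
    - [0,0,0]

```text
time: 13.9
position: [0.4921, -0.1684, 0.1405]
tool_rot: [1.633, 2.683, -0.0]
ft_force: [1.2, -1.6, -3.8]
grip_width: 0.387
```

Emit:
move_arm:
  jaw: [255,255,255,255]
  slide:
    - [0,0,0.1]
    - [0,0,0.1]
    - [0,0,0]
    - [0,0,0]
  dr:
    - [0,0,0]
    - [0,0,0]
    - [0,0,0]
    - [0,0,0]

```text
time: 14.3
position: [0.4921, -0.1685, 0.1385]
tool_rot: [1.634, 2.683, -0.0]
ft_force: [1.1, -1.3, -4.0]
grip_width: 0.389
```

```bash
python3 - <<'E'
from h import *
st=get_state();print(st['time'],st['position'],st['ft_force'],st['torque'])
im,d=get_image('wrist');save('w7c',cv2.resize(im[245:300,340:420],None,fx=8,fy=8,interpolation=2))
E
```

```text
14.3 [ 0.49206529 -0.16845609  0.13845528] [ 1.14168369 -1.25931688 -3.99065889] [-0.50340337 -0.44009761 -0.02922676]
```

View pics/w7c.png

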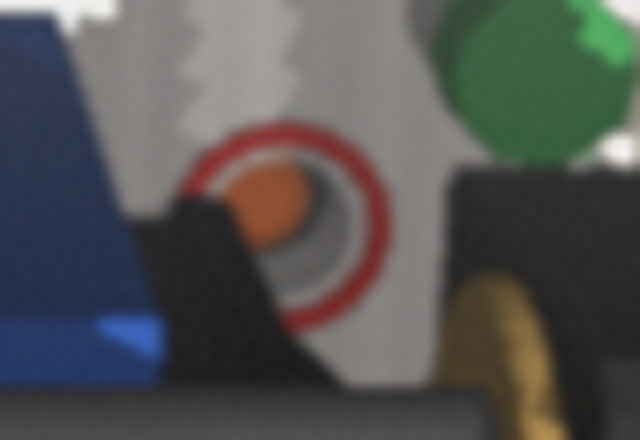

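Emit:
move_arm:
  jaw: [255,255,255,255]
  slide:
    - [0,0,0.1]
    - [0,0,0.1]
    - [0,0,0]
    - [0,0,0]
  dr:
    - [0,0,0]
    - [0,0,0]
    - [0,0,0]
    - [0,0,0]

```text
time: 14.75
position: [0.4921, -0.1685, 0.1365]
tool_rot: [1.634, 2.683, -0.0]
ft_force: [2.1, -1.9, -4.5]
grip_width: 0.381
```

Emit:
move_arm:
  jaw: [255,255,255,255]
  slide:
    - [0,0,0.1]
    - [0,0,0.1]
    - [0,0,0]
    - [0,0,0]
  dr:
    - [0,0,0]
    - [0,0,0]
    - [0,0,0]
    - [0,0,0]

```text
time: 15.15
position: [0.4921, -0.1685, 0.1344]
tool_rot: [1.634, 2.683, -0.0]
ft_force: [2.1, -1.5, -4.2]
grip_width: 0.387
```

Emit:
move_arm:
  jaw: [255,255,255,255]
  slide:
    - [0,0,0.1]
    - [0,0,0.1]
    - [0,0,0]
    - [0,0,0]
  dr:
    - [0,0,0]
    - [0,0,0]
    - [0,0,0]
    - [0,0,0]

```text
time: 15.55
position: [0.4921, -0.1684, 0.1325]
tool_rot: [1.634, 2.683, -0.0]
ft_force: [1.6, -1.9, -4.1]
grip_width: 0.388
```

```bash
python3 - <<'E'
from h import *
st=get_state();print(st['time'],st['position'],st['ft_force'],st['torque'])
im,d=get_image('wrist');save('w8c',cv2.resize(im[245:300,340:420],None,fx=8,fy=8,interpolation=2))
E
```

```text
15.55 [ 0.4920925  -0.16844397  0.13246098] [ 1.57886611 -1.86814292 -4.10543253] [-0.66700105 -0.57018511 -0.08335284]
```

View pics/w8c.png

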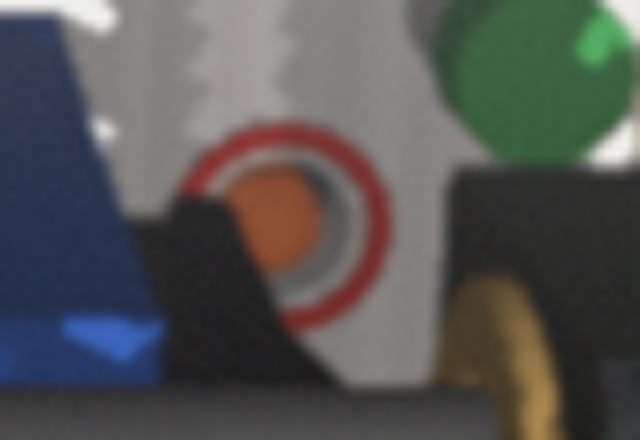

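Emit:
move_arm:
  jaw: [255,255,255,255]
  slide:
    - [-0.03,0.01,0.1]
    - [0,0,0.1]
    - [0,0,0]
    - [0,0,0]
  dr:
    - [0,0,0]
    - [0,0,0]
    - [0,0,0]
    - [0,0,0]

```text
time: 16.0
position: [0.4921, -0.1685, 0.1303]
tool_rot: [-1.633, -2.683, 0.0]
ft_force: [0.9, -2.0, -3.4]
grip_width: 0.384
```

Emit:
move_arm:
  jaw: [255,255,255,255]
  slide:
    - [0,0,0.1]
    - [0,0,0.1]
    - [0,0,0]
    - [0,0,0]
  dr:
    - [0,0,0]
    - [0,0,0]
    - [0,0,0]
    - [0,0,0]

```text
time: 16.4
position: [0.4922, -0.1685, 0.1284]
tool_rot: [-1.633, -2.683, -0.0]
ft_force: [1.1, -1.5, -4.8]
grip_width: 0.385
```

Emit:
move_arm:
  jaw: [255,255,255,255]
  slide:
    - [0,0,0.05]
    - [0,0,0.05]
    - [0,0,0]
    - [0,0,0]
  dr:
    - [0,0,0]
    - [0,0,0]
    - [0,0,0]
    - [0,0,0]

```text
time: 16.8
position: [0.4922, -0.1685, 0.1275]
tool_rot: [-1.633, -2.683, 0.0]
ft_force: [0.7, -0.8, -2.6]
grip_width: 0.388
```

Emit:
move_arm:
  jaw: [255,255,255]
  slide:
    - [0,0,0.05]
    - [0,0,0]
    - [0,0,0]
  dr:
    - [0,0,0]
    - [0,0,0]
    - [0,0,0]

```text
time: 17.1
position: [0.4922, -0.1685, 0.1269]
tool_rot: [-1.633, -2.683, 0.0]
ft_force: [0.6, -0.8, -3.2]
grip_width: 0.387
```

Emit:
move_arm:
  jaw: [255,255,255]
  slide:
    - [0,0,0.05]
    - [0,0,0]
    - [0,0,0]
  dr:
    - [0,0,0]
    - [0,0,0]
    - [0,0,0]

```text
time: 17.4
position: [0.4922, -0.1685, 0.1265]
tool_rot: [-1.633, -2.683, 0.0]
ft_force: [0.1, -0.6, -3.0]
grip_width: 0.385
```

Emit:
move_arm:
  jaw: [255,255,255]
  slide:
    - [0,0,0.05]
    - [0,0,0]
    - [0,0,0]
  dr:
    - [0,0,0]
    - [0,0,0]
    - [0,0,0]

```text
time: 17.7
position: [0.4922, -0.1685, 0.1265]
tool_rot: [-1.634, -2.683, 0.001]
ft_force: [-3.0, -0.1, 3.5]
grip_width: 0.384
```

Emit:
move_arm:
  jaw: [255,255,255]
  slide:
    - [0,0,0.05]
    - [0,0,0]
    - [0,0,0]
  dr:
    - [0,0,0]
    - [0,0,0]
    - [0,0,0]

```text
time: 18.0
position: [0.4922, -0.1685, 0.1265]
tool_rot: [-1.634, -2.683, 0.001]
ft_force: [-4.7, 0.5, 7.6]
grip_width: 0.39
```

```bash
python3 held.py w9; python3 - <<'E'
from h import *
im,d=get_image('side');save('side9',im[130:280,330:500].repeat(4,0).repeat(4,1))
E
```

```text
18.0 [ 0.49222821 -0.16852246  0.12647099] [-1.63355263e+00 -2.68333750e+00  1.07555423e-03] [ 1.056  0.2   -0.849  1.867  0.165  1.147  0.625] [-4.72872439  0.50649765  7.6112264 ] [0.27235356 0.68919511 0.01866012]
toolx -242.66413966830387
tilt [-0.02670211 -0.02967577]
plane [ 0.05455574 -0.0879419 ] top z 0.10088042726340321 exp 0.09987099405306936
plate ((489.7464904785156, -166.54244995117188), (120.76748657226562, 113.9259033203125), 27.235530853271484) off [-2.48171941  1.98001198]
ring 180 [ 0.52208428 -0.15394214  0.09987099] off [29.85607172 14.58031849] [ 0.52245949 -0.15096552  0.10177171]
ring in tool [-0.75139856 33.23474043 26.5785277 ]
```

View pics/side9.png

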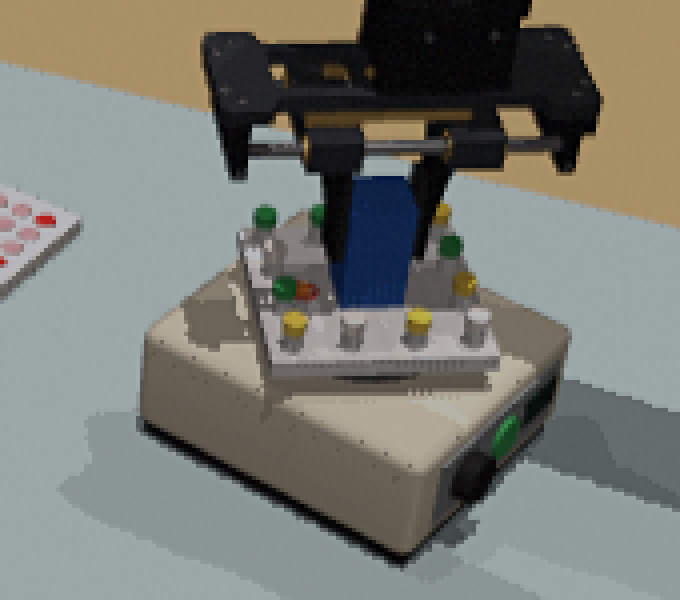

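Emit:
move_arm:
  jaw: [255,255]
  slide:
    - [0,0,-0.06]
    - [0,0,0]
  dr:
    - [0,0,0]
    - [0,0,0]
  force: 15

```text
time: 18.3
position: [0.4922, -0.1685, 0.1265]
tool_rot: [-1.633, -2.683, 0.001]
ft_force: [-3.0, 0.7, 4.7]
grip_width: 0.388
```

Emit:
move_arm:
  jaw: [150,120,90,60,40]
  slide:
    - [0,0,0]
    - [0,0,0]
    - [0,0,0]
    - [0,0,0]
    - [0,0,0]
  dr:
    - [0,0,0]
    - [0,0,0]
    - [0,0,0]
    - [0,0,0]
    - [0,0,0]

```text
time: 18.8
position: [0.4923, -0.1686, 0.126]
tool_rot: [1.634, 2.683, 0.0]
ft_force: [0.7, 0.2, 0.3]
grip_width: 0.688
```

Emit:
move_arm:
  jaw: [20,0,0,0,0]
  slide:
    - [0,0,0]
    - [0,0,0]
    - [0,0,0]
    - [0,0,-0.5]
    - [0,0,-1]
  dr:
    - [0,0,0]
    - [0,0,0]
    - [0,0,0]
    - [0,0,0]
    - [0,0,0]

```text
time: 19.3
position: [0.4918, -0.1684, 0.1411]
tool_rot: [-1.633, -2.682, 0.0]
ft_force: [0.1, -0.9, -0.0]
grip_width: 0.989
```

Released. Retreat and check.

Emit:
move_arm:
  jaw: [0,0,0,0,0]
  slide:
    - [0,0,-2]
    - [0,0,-4]
    - [0,0,-4]
    - [0,0,-3]
    - [0,0,0]
  dr:
    - [0,0,0]
    - [0,0,0]
    - [0,0,0]
    - [0,0,0]
    - [0,0,0]

```text
time: 19.8
position: [0.495, -0.169, 0.2767]
tool_rot: [1.629, 2.676, 0.0]
ft_force: [-0.1, -0.7, -0.0]
grip_width: 1.0
```

Emit:
move_arm:
  jaw: [0,0,0]
  slide:
    - [0,0,0]
    - [0,0,0]
    - [0,0,0]
  dr:
    - [0,0,0]
    - [0,0,0]
    - [0,0,0]

```text
time: 20.1
position: [0.4915, -0.1684, 0.2699]
tool_rot: [-1.632, -2.682, 0.0]
ft_force: [-0.1, 0.2, 0.0]
grip_width: 1.001
```

```bash
python3 - <<'E'
from w import *
st=get_state();im,d=get_image('wrist');save('w10',im);np.savez('pics/w10.npz',im=im,d=d,p=st['position'],r=st['tool_rot'])
print(st['time'],st['position'],st['ft_force'],st['grip_width'])
im,P,K,T=load('w10');X,Y,Z=P[...,0],P[...,1],P[...,2]
hsv=cv2.cvtColor(im,cv2.COLOR_RGB2HSV).astype(int);H,S,V=hsv[...,0],hsv[...,1],hsv[...,2]
near=(abs(X-.492)<.1)&(abs(Y+.169)<.1)
pl=near&(abs(Z-.1)<.005)&(S<60)&(V>70)
A=np.c_[P[pl][:,:2]-[.492,-.169],np.ones(pl.sum())];c,*_=np.linalg.lstsq(A,P[pl][:,2],rcond=None);print('tilt deg',np.degrees(c[:2]),'top z',c[2])
print(cv2.minAreaRect((P[pl][:,:2]*1000).astype(np.float32)))
hub=near&(Z>.155)&(Z<.17);print('hub',cv2.minAreaRect((P[hub][:,:2]*1000).astype(np.float32)),np.median(Z[hub]))
im,d=get_image('side');save('side10',im)
save('w10c',cv2.resize(im if 0 else cv2.cvtColor(cv2.imread('pics/w10.png'),4)[150:280,240:400],None,fx=4,fy=4))
E
```

```text
20.1 [ 0.49151312 -0.16838186  0.26993375] [-0.14940498  0.21604541  0.04103791] 1.0006608577715361
tilt deg [0.03745248 0.0351477 ] top z 0.10083415870500609
((490.9968566894531, -169.27597045898438), (120.28816986083984, 119.21937561035156), 27.23411750793457)
hub ((490.88116455078125, -169.34976196289062), (33.79325485229492, 34.55770492553711), 27.217002868652344) 0.16277570653141546
```

View pics/side10.png

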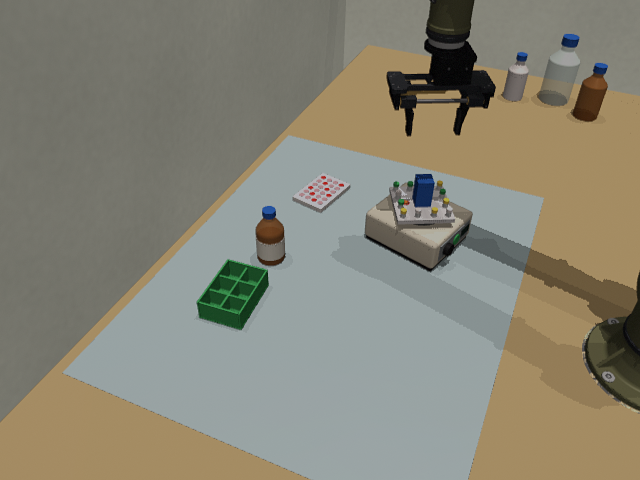

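View pics/w10c.png

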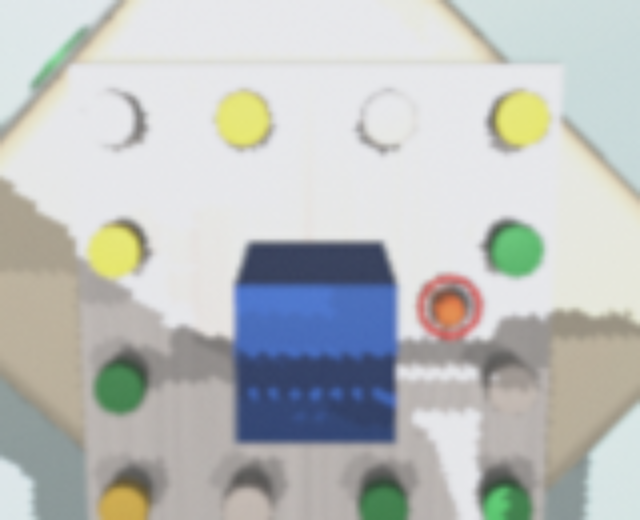

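The plate is home: the orange pin shows inside the red ring at (449,305) in the crop, the plate is level, and the bystanders haven't moved.

```bash
python3 -c "
from bench import *
print(close_job())"
```

```text
the job is handed in; nothing more can be done
None
```

The platform is on the mixer, fully home with the pin up through the red-ringed hole. I released it, backed the gripper clear above it, and handed the job in at about 20 s.

I gripped it by the blue hub, turned it to the pin's measured angle (about 27° in the world frame), and lowered it over the shaft in small steps. The pin entered on the first try, so no turning search was needed. The highest wrist force I read was about 9 N, when the plate met the disc.

**Last checks:**
- **Height:** the tool height at contact puts the underside at 0.090 m, as it should be. The wrist camera reads the plate top at 0.1008 m, about 0.8 mm above the expected 0.100. It read about 1 mm high while I was holding the plate too, so I put this down to calibration.
- **Level:** tilt is below 0.1°.
- **Sideways position:** the wrist camera puts the hub at (0.491, −0.169) m. My estimates of the seat were (0.492 to 0.493, −0.167 to −0.170) m, so the cameras disagree by 1 to 3 mm. The shaft in its bore limits any real offset to about 1 mm.
- **Pin:** it is visible inside the red ring.
- **Gripper and bystanders:** the gripper was open, clear of the platform, and reading no force. The bottle, well plate and tube box look unmoved in the side picture; I did not measure them again.

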